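# Run the slide carrier round the corner and home to the gate

## Task

Push the double-slot slide carrier by its rosewood knob along the curved track, round the corner and on until its front edge sits fully home, flush against the brass gate, then let go of it. Push gently all the way and never ram the gate or force the carrier against its track; leave the things lying around undisturbed.

Things in the scene. Friction and masses are not known exactly. Their poses are not given: they have to be found in the camera images.
- runner: Fixed L-shaped wooden track, 95 mm wide, top face 30 mm above the table. Origin on the table at the bend's centre. A 15 mm groove follows its middle: straight entry leg at x = -80 mm from y = +130 mm to 0 (travel towards -y), a quarter circle of radius 80 mm about the origin to (0, -80), then a straight exit leg at y = -80 mm towards +x, with a brass gate across it.
- bend_end (a point): Point in mid groove on the track's top face where the bend ends and the exit leg begins; its x axis points along the exit leg. The brass gate block (24 x 78 mm, 20 mm high above the track) is clamped at a new place each time: its flat face is 100 to 136 mm further on in x, not measured. A thin red feeler pin sticks out 12 mm from the middle of that face.
- carrier: Loose aluminium plate with two slides, 108 mm long (x), 56 wide, 8 thick, about 0.4 kg, sliding on the track's top face. Origin: centre of its underside; +x is its leading end. Two 12 mm round pins, 30 mm ahead of and behind the origin, run in the groove with 1.5 mm play a side, so it turns with the bend; feet under the track stop it being lifted out (2 mm play).
- knob (a point): Centre of the round rosewood knob on the carrier, 22 mm in diameter and 28 mm tall, standing on the plate over the carrier's origin, free all round; this point is 14 mm above the plate's top and 22 mm above the carrier's origin.
- feeler (a joint): How far the red feeler pin is pressed into the gate, in m: 0 = out, 0.012 = the carrier's front edge is flush against the gate. It is very light (under 0.5 N) and springs out again if the carrier backs away; the carrier's own friction in the waxed track (about 1 to 2 N) holds it where it is left.
- condenser: condenser lens in a brass ring, 76 mm across, 25 mm high, lying loose in the inside of the track's bend; bystander. Origin at the centre of its underside.
- rackslide: loose flat brass rackwork slide, 100 x 56 mm with a small lever to its -x, 17 mm high, also inside the bend; bystander. Origin at the centre of its underside.
- elbow: loose tin chimney elbow, 65 mm across the foot, about 90 mm high, outside the bend; bystander. Origin at the centre of its underside.
There are look-alikes about, which are no part of the job. Leave any blue look-alike of the carrier alone.

How it is judged (in metres and radians):
On the way:
1. the carrier has come round the bend and lies straight in the exit leg, before the gate (x of carrier in the frame of runner above 0.02 m and angle between the x axis of carrier and the x axis of runner, either way round below 0.12 rad), for 0.1 s.
At the end, for the whole second after the job is handed in: The carrier lies straight in the exit leg, at rest, its front edge within 1.5 mm of the gate (feeler pressed in by more than 10.5 of 12 mm), and the robot has let go (value of joint feeler above 0.0105 m and x of carrier in the frame of runner above 0.04 m and angle between the x axis of carrier and the x axis of runner, either way round below 0.12 rad and linear speed of carrier below 0.01 m/s); the robot touches nothing.
It fails at once if the carrier is pressed against its track or the gate with more than 24 N (contact force between carrier and runner above 24 N).
It fails at once if a bystander beside the track is shifted by more than 15 mm (distance of any of condenser, rackslide, elbow from where it was at the start of the episode above 0.015 m).
It also fails if it takes over 54 s, if anything falls off the work surface, if the arm or the gripper's body presses on something with over 40 N, if the wrist force passes 120 N, or if a joint passes its speed limit or range.

## Robot

A 6-joint arm with a two-finger parallel gripper is mounted at the origin on the work surface. World frame = base frame: x ahead of the robot, y to its left, z up, the work surface at z = 0. Lengths are in mm, angles in rad, forces in N, time in s.
With the tool pointing down it reaches from about 400 to 825 mm from the base axis. Payload 7 kg.
Tool frame: the origin (TCP) lies at the very end of the fingers, on their centre line; the grasp point (between the pads) lies 19 mm behind it; z points along the fingers, y is the direction in which the jaws open and shut (so a half turn about z gives the same grasp; the last joint's range is limited). The gripper opens to 88 mm and grips with 3 to 60 N. Pads are 19 mm wide; open, the fingers measure 130 mm over their backs; the gripper's body (78 mm by 193 mm) begins 47 mm behind the grasp point.
Start: joints at [-0.901, 0.359, 0.012, 0, -1.224, -0.288], TCP at [251.471, -626.384, 226.561] pointing down, gripper open.
Joint ranges: [-3.07, 3.07], [-1.43, 2.12], [-1.02, 1.25], [-3.03, 1.67], [-3.05, -0], [-3.03, 3.03]. Speed limits (rad/s): [2.39, 2.39, 3.01, 3.14, 3.14, 3.14].

## Interface

Orientations are given as a unit quaternion [x, y, z, w].
In Python, from plant import bot gives the robot as it stands. Calls block until the motion is done:
- bot.move_ptp(position, orientation): joint-space move of the TCP to a pose.
- bot.line_to(position, velocity=150, ori=None): straight line of the TCP; ori=None keeps the orientation; velocity is the mean speed in mm/s.
- bot.move_joints(angles): joint-space move.
- bot.move_gripper(opening, force=None): finger opening in mm; force is the grip in N (None keeps the last); returns when the fingers have stopped.
- bot.pause(seconds).
- bot.solve_ik(position, orientation): joint angles nearest the present ones, or None.
- bot.read_state(): the state.
- bot.camera(name): name is "scene" or "top" or "wrist"; returns the picture (400x640x3 uint8, red, green, blue); there is no depth.
- bot.get_calibration(name): a dict with "fx", "fy", "cx", "cy" (pixels), "view" (4x4, takes a point from world to camera coordinates); the wrist camera has in their place "T_tool_cam" (4x4, takes a point from camera to tool coordinates, whose origin is the TCP and whose axes are the flange's). Camera axes: x right, y up, looking along -z (the intrinsics and any distortion apply to the point x, -y, -z); pixel columns grow to the right and rows downward; lengths in mm; the calibration is good to about 2 mm. A picture is of the moment at which its call begins: read the wrist's pose just before it. get_calibration takes no time and is no camera call.
A pose or a line that the arm cannot do raises bot.Unreachable and nothing moves.
- bot.close_job(): hands the job in, once; it reports no verdict.
The state is a dict: "t": time; "joint_pos": joint angles; "qvel": joint speeds; "tau": joint torques, N m; "tcp_pos": TCP position; "eef_rot": TCP orientation; "contact_force": force on the tool from outside, world axes, zero at the start; "moment": the same for the moment, N m; "width": finger opening in mm.
Only numpy, scipy, OpenCV 4.12 (cv2) and the standard library are available. Lean on these libraries where they do the work, as an engineer would, in place of code of your own. Each camera call takes 0.05 s, during which the arm holds its last target. There are 200 camera calls.

## Working session

There is one attempt and no reset: what is moved stays moved. The work goes in short steps, each a Python script; the robot and the scene stay as the last script left them, time stands still between calls to the robot, and variables do not carry over. Pictures are saved under pics/ and viewed, about 8 in all and at most 12, crops included, and the job is handed in when it is done.

```bash
ls; mkdir -p pics; python3 - <<'E'
from plant import bot
import cv2
for n in("scene","top"):
    cv2.imwrite(f"pics/{n}0.png",bot.camera(n)[:,:,::-1])
    c=bot.get_calibration(n);print(n,{k:(v if not hasattr(v,'tolist') else v.tolist()) for k,v in c.items()})
print(bot.get_calibration("wrist"));print(bot.read_state())
E
```

```text
pics
scene {'fx': 377.76623041781266, 'fy': 377.76623041781266, 'cx': 314.48876105681575, 'cy': 197.1365404171773, 'view': [[-0.5138748816831671, 0.8576468916734462, 0.01934981079976727, 253.49235032510524], [-0.6332582773477952, -0.3944515119190796, 0.6658768346438064, 287.80099935747086], [0.5787197595949305, 0.32992395176408146, 0.7458107172109811, -1030.9741194775804], [0.0, 0.0, 0.0, 1.0]]}
top {'fx': 398.569258982364, 'fy': 398.569258982364, 'cx': 309.90863601337855, 'cy': 199.4845417934094, 'view': [[0.08199381419322138, -0.9966309531079253, 0.0019384894211926002, -28.930105207235627], [0.9756790855253397, 0.08066652491990167, 0.20382157350433708, -529.9734080386663], [-0.20329126027078612, -0.014820764640714879, 0.9790061329904833, -670.4094591341448], [0.0, 0.0, 0.0, 1.0]]}
{'fx': 316.44876427676644, 'fy': 316.44876427676644, 'cx': 326.27397181788257, 'cy': 201.82417233592966, 'T_tool_cam': array([[-2.74203560e-04,  9.55410190e-01,  2.95281720e-01,
         8.11117871e+01],
       [ 9.99999312e-01, -7.47706801e-05,  1.17054331e-03,
        -6.51093542e-01],
       [ 1.14042742e-03,  2.95281838e-01, -9.55409512e-01,
        -1.57370131e+02],
       [ 0.00000000e+00,  0.00000000e+00,  0.00000000e+00,
         1.00000000e+00]])}
{'t': 0.1, 'joint_pos': array([-9.00925695e-01,  3.59323407e-01,  1.11725473e-02, -2.74266961e-04,
       -1.22409107e+00, -2.88079955e-01]), 'qvel': array([ 0.00119363, -0.00226238,  0.00280139,  0.00067869,  0.00079577,
       -0.00147975]), 'tau': array([ 6.30781269e-04, -5.84163630e+01,  2.93752688e+01,  7.01553673e+00,
        1.01409119e-02, -9.36079937e-05]), 'tcp_pos': array([ 251.29303217, -626.02873356,  225.72688439]), 'eef_rot': array([-1.89692151e-01,  9.81843342e-01,  7.00888951e-04, -2.18688248e-04]), 'contact_force': array([ 0.51256195, -0.06040238, -0.22387046]), 'moment': array([-0.0019583 , -0.00973551,  0.02996496]), 'width': 87.8250679675998}
```

View pics/top0.png

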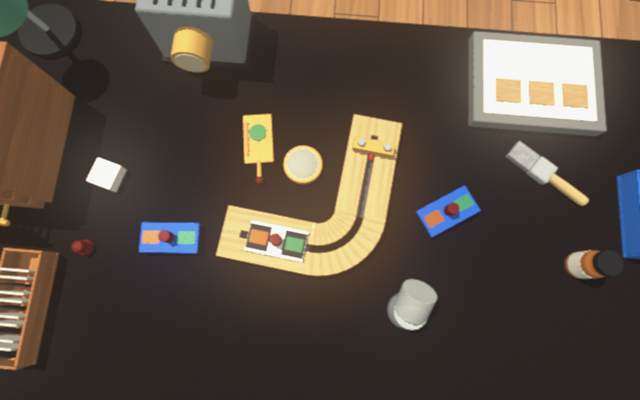

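View pics/scene0.png

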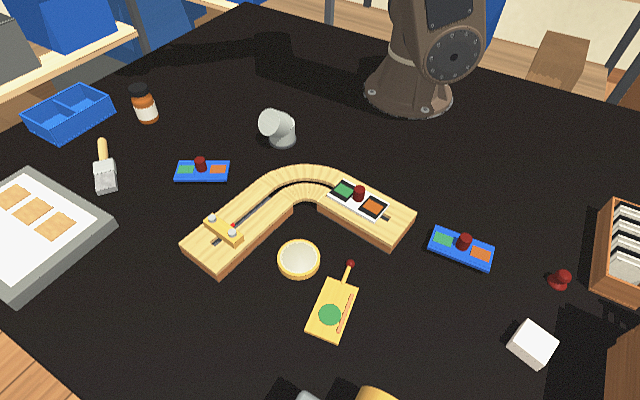

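Candidates for the carrier's knob in the top view:
- (276,240): knob on the aluminium plate in the track. This one matches the description.
- (165,236) and (453,210): knobs on the blue look-alikes.
- (82,247): loose red knob on the table.

The gate is at about (375,146) and the red pin at about (371,157). Next I'll take one close crop and make the measurements.

```bash
cat > h.py <<'E'
import numpy as np, cv2
from plant import bot
def ray(n,uv,z):
    c=bot.get_calibration(n); V=np.array(c['view']); R,t=V[:3,:3],V[:3,3]; C=-R.T@t
    uv=np.atleast_2d(np.asarray(uv,float))
    d=np.c_[(uv[:,0]-c['cx'])/c['fx'],-(uv[:,1]-c['cy'])/c['fy'],-np.ones(len(uv))]@R
    return C+d*((z-C[2])/d[:,2])[:,None]
def proj(n,P):
    c=bot.get_calibration(n); V=np.array(c['view']); p=np.atleast_2d(P)@V[:3,:3].T+V[:3,3]
    return np.c_[c['cx']+c['fx']*p[:,0]/-p[:,2],c['cy']-c['fy']*p[:,1]/-p[:,2]]
E
python3 - <<'E'
from h import *
im=cv2.imread("pics/top0.png"); cr=im[105:285,205:415]
cv2.imwrite("pics/crop.png",cv2.resize(cr,None,fx=3.3,fy=3.3,interpolation=cv2.INTER_CUBIC))
for n in("top","scene"):
    im=cv2.imread(f"pics/{n}0.png");hsv=cv2.cvtColor(im,cv2.COLOR_BGR2HSV)
    h,s,v=cv2.split(hsv)
    m=((h<8)|(h>172))&(s>130)&(v>50)
    N,_,st,ce=cv2.connectedComponentsWithStats(m.astype(np.uint8))
    for i in range(1,N):
        if st[i,4]>8:print(n,st[i],ce[i].round(1),ray(n,ce[i],60)[0].round(1))
V=np.array(bot.get_calibration("top")['view']);print(-V[:3,:3].T@V[:3,3])
# wood contour
im=cv2.imread("pics/top0.png");hsv=cv2.cvtColor(im,cv2.COLOR_BGR2HSV)
m=cv2.inRange(hsv,(12,50,120),(32,255,255))
cs,_=cv2.findContours(m,cv2.RETR_EXTERNAL,cv2.CHAIN_APPROX_NONE)
c=[c for c in cs if cv2.pointPolygonTest(c,(345,240),False)>=0 or cv2.contourArea(c)>4000]
for k in c:
    a=cv2.approxPolyDP(k,2.5,True)[:,0]; print(cv2.contourArea(k),np.c_[a,ray("top",a,30)[:,:2].round(1)].tolist())
E
```

```text
top [369 154   5   7  27] [370.6 156.7] [619.1 -90.4  60. ]
top [255 178   8   6  39] [258.6 180.2] [557.6 110.8  60. ]
top [446 204  13  10  99] [452.1 208.3] [ 534.4 -241.4   60. ]
top [159 231  10  10  82] [163.5 235.6] [442.9 267.7  60. ]
top [270 235  11  10  85] [275.1 239.3] [452.6  70.1  60. ]
top [ 71 239  22  17 261] [ 81.7 246.6] [412. 408.  60.]
scene [194 156  13  16 154] [200.1 163.4] [ 554.2 -226.3   60. ]
scene [353 185  12  17 164] [358.4 193.1] [460.1  73.1  60. ]
scene [231 223   4   4  12] [232.5 224.5] [638.7 -76.6  60. ]
scene [456 232  17  19 207] [463.8 240.9] [464.  270.7  60. ]
scene [346 259   9   9  56] [350.2 262.7] [600.7 128.8  60. ]
scene [547 269  25  22 380] [559.5 279.4] [457.6 418.5  60. ]
[383.16767593   3.98249399 764.41106675]
13314.5 [[402.0, 123.0, 703.3, -152.3], [353.0, 114.0, 714.1, -55.4], [334.0, 211.0, 517.4, -31.6], [327.0, 220.0, 499.4, -19.8], [318.0, 223.0, 492.4, -3.6], [228.0, 205.0, 512.5, 167.4], [215.0, 254.0, 419.9, 179.8], [307.0, 275.0, 396.0, 8.9], [334.0, 274.0, 401.8, -39.7], [357.0, 264.0, 423.1, -80.2], [373.0, 249.0, 452.7, -107.9], [384.0, 228.0, 493.1, -126.3]]
9898.5 [[247.0, 0.0, 951.3, 181.9], [250.0, 11.0, 925.8, 172.6], [639.0, 40.0, 925.4, -632.0], [639.0, 1.0, 1017.8, -639.9]]
```

View pics/crop.png

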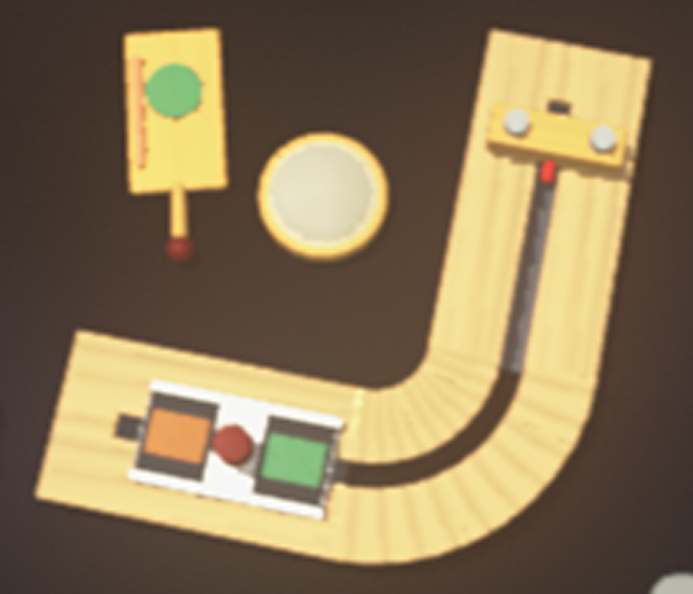

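The crop confirms the choice: a silver plate with two slides sits in the groove, with its knob at top px (275.6,239.5). The groove and the gate with its red pin at px (371,159) are clear. The track edges give a width of 95–97 mm (95 expected), a yaw of about -0.122 and a groove start at y≈130, all as described. Next I'll plan the two-pin path and check IK.

```bash
cat >> h.py <<'E'
from scipy.spatial.transform import Rotation as Rot
from scipy.optimize import brentq
YAW=-0.122; c_,s_=np.cos(YAW),np.sin(YAW); RW=np.array([[c_,-s_],[s_,c_]])
O=RW@np.array([521.2,62.2])   # runner origin in world
def groove(s):   # s=0 at bend start; returns runner xy
    if s<0: return np.array([-80.,-s])
    L=40*np.pi
    if s<L: a=s/80; return np.array([-80*np.cos(a),-80*np.sin(a)])
    return np.array([s-L,-80.])
def pose(s):     # s=front pin position -> knob centre, heading (runner frame)
    f=groove(s); r=groove(brentq(lambda q:np.linalg.norm(groove(q)-f)-60,s-75,s-50))
    return (f+r)/2, np.arctan2(*(f-r)[::-1])
def quat(phi,sg):
    y=sg*np.array([np.cos(phi),np.sin(phi),0]); z=np.array([0,0,-1.]); x=np.cross(y,z)
    return Rot.from_matrix(np.c_[x,y,z]).as_quat()
def tgt(s,lead,z,sg):
    p,h=pose(s); p=p+lead*np.array([np.cos(h),np.sin(h)])
    return np.r_[O+RW@p,z],quat(h+YAW,sg)
E
python3 - <<'E'
from h import *
tr=lambda P:((np.atleast_2d(P)[:,:2]-O)@RW).round(1)
print("O",O)
print("knob top z62",tr(ray("top",(275.1,239.3),62)),"scene z53",tr(ray("scene",(358.4,193.1),53)))
print("gate top edge",tr(ray("top",[(205+487/3.3,105+148/3.3),(205+625/3.3,105+166/3.3)],50)),"pin tip z40",tr(ray("top",(370.8,160.2),40)))
print("scene pin z40",tr(ray("scene",(232.5,224.5),40)))
for sg in(1,-1):
    for s in(-32,0,40,80,120,160,200,236):
        p,q=tgt(s,0,46,sg);j=bot.solve_ik(p,q);print(sg,s,p.round(0),None if j is None else np.round(j,2))
E
```

```text
O [524.8956279   -1.69109923]
knob top z62 [[-80.6  62.2]] scene z53 [[-79.1  63.5]]
gate top edge [[ 114.2  -42.1]
 [ 119.6 -120.8]] pin tip z40 [[104.6 -80. ]]
scene pin z40 [[113.1 -74. ]]
1 -32 [453.  70.  46.] [ 0.58  0.21 -0.68  0.   -0.67  0.86]
1 0 [449.  38.  46.] [ 0.52  0.2  -0.7   0.   -0.67  0.93]
1 40 [449.  -1.  46.] [ 0.44  0.2  -0.7   0.   -0.67  1.17]
1 80 [460. -37.  46.] [ 0.35  0.22 -0.68  0.   -0.67  1.72]
1 120 [484. -64.  46.] [ 0.27  0.26 -0.62  0.   -0.69  2.29]
1 160 [520. -80.  46.] [ 0.22  0.31 -0.54  0.   -0.72  2.73]
1 200 [559. -86.  46.] [ 0.19  0.36 -0.45  0.   -0.76  2.83]
1 236 [595. -91.  46.] [ 0.17  0.41 -0.37  0.   -0.79  2.85]
-1 -32 [453.  70.  46.] [ 0.58  0.21 -0.68 -0.   -0.67 -2.28]
-1 0 [449.  38.  46.] [ 0.52  0.2  -0.7  -0.   -0.67 -2.22]
-1 40 [449.  -1.  46.] [ 0.44  0.2  -0.7  -0.   -0.67 -1.97]
-1 80 [460. -37.  46.] [ 0.35  0.22 -0.68  0.   -0.67 -1.43]
-1 120 [484. -64.  46.] [ 0.27  0.26 -0.62  0.   -0.69 -0.85]
-1 160 [520. -80.  46.] [ 0.22  0.31 -0.54  0.   -0.72 -0.41]
-1 200 [559. -86.  46.] [ 0.19  0.36 -0.45  0.   -0.76 -0.31]
-1 236 [595. -91.  46.] [ 0.17  0.41 -0.37  0.   -0.79 -0.29]
```

```bash
cat >> h.py <<'E'
def wray(uv,z,st):
    c=bot.get_calibration("wrist"); T=np.array(c['T_tool_cam']); W=np.eye(4)
    W[:3,:3]=Rot.from_quat(st['eef_rot']).as_matrix(); W[:3,3]=st['tcp_pos']; M=W@T
    uv=np.atleast_2d(np.asarray(uv,float))
    d=np.c_[(uv[:,0]-c['cx'])/c['fx'],-(uv[:,1]-c['cy'])/c['fy'],-np.ones(len(uv))]@M[:3,:3].T
    return M[:3,3]+d*((z-M[2,3])/d[:,2])[:,None]
def torun(P): return ((np.atleast_2d(P)[:,:2]-O)@RW).round(1)
E
python3 - <<'E'
from h import *
p,q=tgt(-32.5,0,140,-1)
bot.move_gripper(36,10)
bot.move_ptp(p,q); bot.pause(.3)
st=bot.read_state(); im=bot.camera("wrist")[:,:,::-1]; cv2.imwrite("pics/w0.png",im)
h,s,v=cv2.split(cv2.cvtColor(im,cv2.COLOR_BGR2HSV)); m=((h<8)|(h>172))&(s>130)&(v>40)
N,_,S,ce=cv2.connectedComponentsWithStats(m.astype(np.uint8))
for i in range(1,N):
    if S[i,4]>30: print(S[i],ce[i],torun(wray(ce[i],62,st)))
print(st['t'],st['tcp_pos'],st['width'],st['contact_force'],p,torun(st['tcp_pos']))
E
```

```text
[545 150  48  28 983] [568.84231943 162.66937945] [[-118.3  242.7]]
[317 192  25  31 609] [328.6863711  207.04761905] [[-83.4  62.9]]
3.9833 [453.18604587  69.83547412 139.9825481 ] 36.08075227396014 [0.44715163 0.56912963 0.44308135] [453.0963488  70.0801591 140.       ] [[-79.9  62.3]]
```

View pics/w0.png

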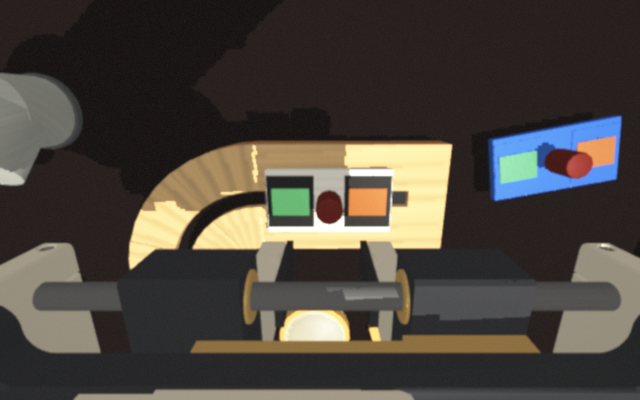

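The wrist view shows the fingers (x≈270 and 380) centred on the knob at (328,207), directly over the aluminium carrier. I'll descend and push with the rear pad, watching the force.

```bash
python3 - <<'E'
from h import *
p,q=tgt(-32.5,0,46,-1)
bot.line_to(p,100,q); bot.pause(.2)
st=bot.read_state(); b=st['contact_force'].copy(); print(st['t'],st['tcp_pos'],b)
log=[]
for s in np.r_[np.arange(-32,204,6.),205]:
    p,q=tgt(s,7,46,-1); bot.line_to(p,35,q)
    st=bot.read_state(); f=st['contact_force']-b; log.append((s,round(st['t'],2),f.round(1).tolist()))
    if np.linalg.norm(f)>9: print("STOP");break
for l in log[::3]+log[-1:]: print(*l)
print(st['tcp_pos'],p,torun(st['tcp_pos']),st['width'])
cv2.imwrite("pics/top1.png",cv2.resize(bot.camera("top")[90:290,200:420,::-1],None,fx=3,fy=3,interpolation=cv2.INTER_CUBIC))
cv2.imwrite("pics/w1.png",bot.camera("wrist")[:,:,::-1])
E
```

```text
5.325 [453.39976341  70.26650599  46.52293869] [-0.39845125  0.92263295 -0.32176497]
-32.0 5.69 [1.2, -1.0, 0.4]
-14.0 6.67 [-0.0, -0.8, 0.3]
4.0 7.64 [0.6, -1.0, -0.1]
22.0 8.6 [0.3, -1.0, 0.2]
40.0 9.55 [0.7, -0.9, 0.8]
58.0 10.48 [0.5, -0.9, 0.1]
76.0 11.41 [-0.1, -1.0, 0.2]
94.0 12.33 [0.8, -1.6, 0.1]
112.0 13.26 [0.4, -0.7, -0.2]
130.0 14.18 [0.1, -1.6, 0.8]
148.0 15.13 [0.2, 0.3, 0.6]
166.0 16.1 [0.5, -0.4, 0.9]
184.0 17.07 [1.0, -0.5, 0.5]
202.0 18.05 [0.3, -0.7, 1.0]
205.0 18.3 [0.1, -0.6, -1.0]
[571.39998195 -87.95000426  46.01101595] [571.07738011 -87.95246815  46.        ] [[ 56.7 -80. ]] 36.050182720364255
```

View pics/w1.png

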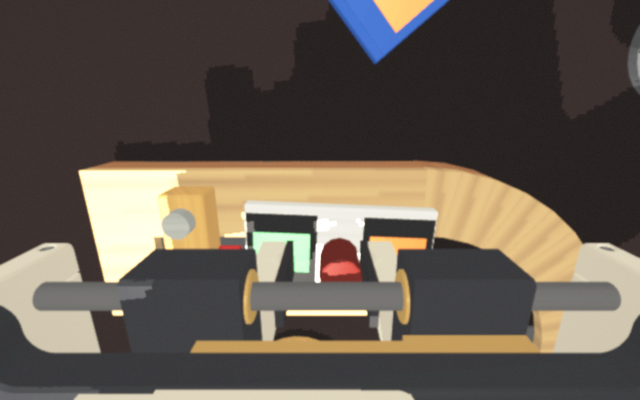

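The carrier has come round and lies straight in the exit leg: plate px 245–437, gate face at px 217, red pin still showing in between, so roughly 13–16 mm remain. Now I'll creep in with force sensing.

```bash
python3 - <<'E'
from h import *
d=np.r_[RW[:,0],0]
def F(n=6):
    a=[]
    for _ in range(n): bot.pause(.02); a.append(bot.read_state()['contact_force'])
    return np.mean(a,0)
b=F(10); s=205.; log=[]
while s<236:
    s+=2 if s<211 else .5
    p,q=tgt(s,7,46,-1); bot.line_to(p,15,q)
    f=F(); fa=(f-b)@d; t=bot.read_state()['t']; log.append((s,round(t,2),round(fa,2)))
    if fa<-4 or t>42: break
print(log); st=bot.read_state(); print(torun(st['tcp_pos']),p-st['tcp_pos'],st['t'])
cv2.imwrite("pics/top2.png",bot.camera("top")[:,:,::-1])
cv2.imwrite("pics/w2.png",cv2.resize(bot.camera("wrist")[140:320,60:460,::-1],None,fx=2,fy=2))
E
```

```text
[(207.0, 18.95, np.float64(-1.17)), (209.0, 19.33, np.float64(-0.64)), (211.0, 19.72, np.float64(-0.54)), (211.5, 20.07, np.float64(-1.62)), (212.0, 20.42, np.float64(-1.54)), (212.5, 20.77, np.float64(-0.95)), (213.0, 21.12, np.float64(-1.15)), (213.5, 21.47, np.float64(-1.42)), (214.0, 21.82, np.float64(-1.41)), (214.5, 22.17, np.float64(-1.1)), (215.0, 22.52, np.float64(-1.4)), (215.5, 22.87, np.float64(-1.33)), (216.0, 23.22, np.float64(-1.39)), (216.5, 23.57, np.float64(-0.88)), (217.0, 23.92, np.float64(-1.31)), (217.5, 24.27, np.float64(-1.14)), (218.0, 24.62, np.float64(-1.19)), (218.5, 24.97, np.float64(-1.2)), (219.0, 25.32, np.float64(-1.28)), (219.5, 25.67, np.float64(-1.22)), (220.0, 26.02, np.float64(-1.02)), (220.5, 26.37, np.float64(-1.79)), (221.0, 26.72, np.float64(-3.99)), (221.5, 27.07, np.float64(-5.49))]
[[ 72.1 -80.2]] [0.77071239 0.13870264 0.07272219] 27.0667
```

View pics/w2.png

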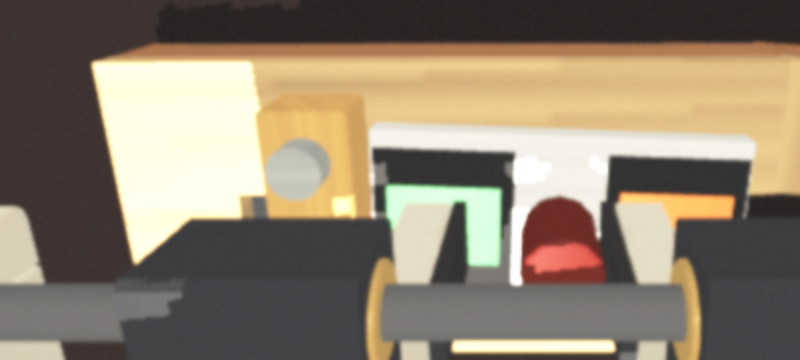

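The force rose from 1.2 to 5.5 N at knob x≈65.5 mm, which puts the gate at about 119 mm, in line with the image estimate. The view shows the plate's front edge (px 370) against the gate face (px 365). I'll back off, lift straight up and check.

```bash
python3 - <<'E'
from h import *
p,q=tgt(221.5,7-6.5,46,-1); bot.line_to(p,20,q); bot.pause(.2); print(bot.read_state()['contact_force'])
p[2]=170; bot.line_to(p,80,q)
w=bot.camera("wrist")[:,:,::-1]
p[0]-=150; p[2]=260; bot.line_to(p,150,q); bot.pause(.3)
cv2.imwrite("pics/w3.png",cv2.resize(bot.camera("wrist")[:,:,::-1],None,fx=1.2,fy=1.2))
im=bot.camera("scene")[:,:,::-1]; cv2.imwrite("pics/s3.png",im)
a=cv2.resize(im[150:290,160:420],None,fx=3,fy=3,interpolation=cv2.INTER_CUBIC)
cv2.imwrite("pics/s3c.png",a); cv2.imwrite("pics/w3b.png",w); print(bot.read_state()['t'])
E
```

```text
[-0.04732908  0.3660969   0.01727787]
31.3083
```

View pics/s3c.png

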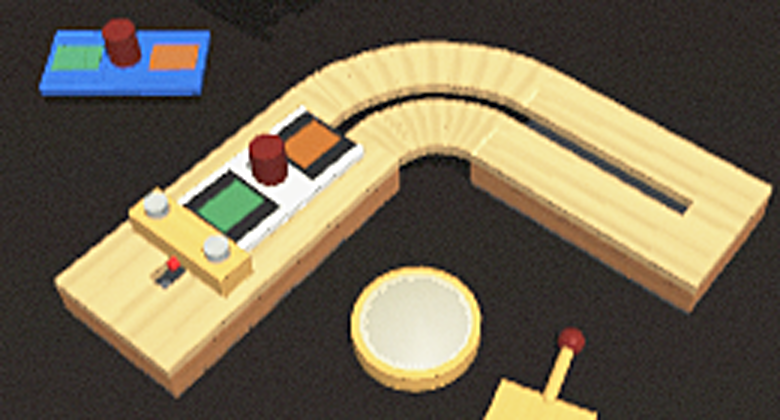

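View pics/w3b.png

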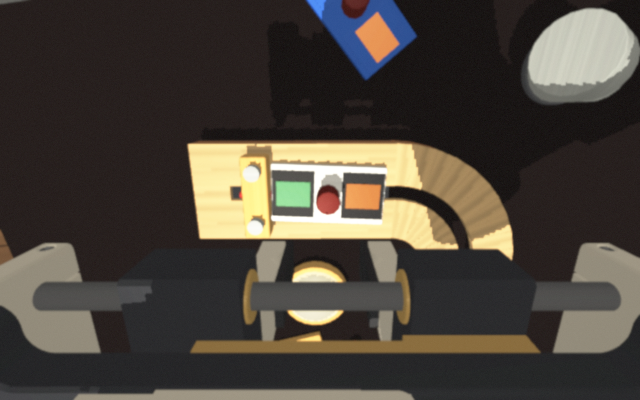

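The scene crop shows the plate's front edge against the gate and the red pin now showing behind it at (172,265). The wrist view shows no gap at px 270. The condenser, rackwork slide and elbow look undisturbed.

```bash
python3 -c "
from plant import bot
print(bot.read_state()['contact_force']); print(bot.close_job())"
```

```text
[-0.13542881  0.65594495  0.09352744]
the job is handed in; nothing more can be done
None
```

I pushed the carrier by its knob round the bend and up to the brass gate, let go of it, and handed the job in; no verdict is reported. The robot clock read 31.3 s at the last check, against the 54 s limit.

- **Push:** I held the fingers loosely round the knob and pushed with the rear finger. The measured force stayed around 1–2 N all the way to the gate.
- **Gate contact:** I went in with 0.5 mm steps at the end and stopped when the force rose to 5.5 N. The knob was then at about x = 65.5 mm, which puts the gate at about 119 mm; the images had suggested 114–120 mm.
- **Release:** I backed the fingers off inside the clearance, where the force read about zero, then lifted and moved away.
- **Last checks:** The pictures show no gap at the gate, the red pin pushed through to the back of it, and the carrier straight in the exit leg. The condenser and elbow look where they were. The rackwork slide is only partly in those last views, and the visible part looks unmoved.
- **Not confirmed:** I could not read the feeler joint directly, so "flush" rests on the force rise and the pictures. I judged the bystanders by eye, not by measuring them. The scene camera had placed the pin about 8 mm further along the exit leg than the top camera did. I relied on the force at the gate instead.

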